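# Run a wafer under the hand embosser with the lock button held down

### The arm

A 6-joint arm with a two-finger parallel gripper is mounted at the origin on a cart in front of the work surface, level with it; the furniture and walls round the work are solid. World frame = base frame: x ahead of the robot, y to its left, z up, the work surface at z = 0. Lengths are in m, angles in rad, forces in N, time in s.
With the tool pointing down it reaches from about 0.425 to 0.95 m from the base axis. Payload 3.5 kg.
Tool frame: the origin (TCP) lies midway between the tips of the shut fingers; the grasp point (between the pads) lies 19 mm behind it; z points along the fingers, y is the line along which they close (so a half turn about z gives the same grasp; the last joint's range is limited). The gripper opens to 85 mm and grips with 20 to 120 N. Pads are 22 mm wide; open, the fingers measure 114 mm over their backs; the gripper's body (76 mm by 85 mm) begins 54 mm behind the grasp point. The pads swing forward as they close: fully open they stand 13 mm farther back than shut.
Start: joints at [1.194, 0.286, 1.577, -0, 1.279, -0.15], TCP at [0.152, 0.658, 0.231] pointing down, gripper open.
Joint ranges: [-2.77, 2.77], [-0.9, 2.22], [0.21, 2.48], [-1.53, 4.67], [0.24, 2.81], [-2.84, 2.84]. Speed limits (rad/s): [2.79, 2.79, 3.14, 3.14, 3.14, 3.14].

### API

Orientations are given as a 3x3 rotation matrix whose columns are the frame's x, y, z axes.
In Python, from plant import manip, cam, workorder gives the robot as it stands (manip), with the cameras (cam) and the job (workorder).
- The arm moves only by the tool move_tool, called after "Request:" as name(argument=value, ...), one argument or row to a line, values as JSON. Schema: {"type":"object","properties":{"moves":{"type":"array","items":{"type":"array","items":{"type":"number"},"minItems":7,"maxItems":7},"minItems":1,"maxItems":20},"only":{"type":"string"},"quiet":{"type":"boolean"},"lines":{"type":"string"}},"required":["moves"],"additionalProperties":false}. moves is a list of rows, 1 to 20 of them, each of 7 numbers: dx, dy, dz in a scale on which 1.0 is 50 cm, then a rotation vector rx, ry, rz in normalised numbers (1 is pi rad), then the opening from 0.0 (shut) to 1.0 (fully open); each row shifts and turns the commanded pose from where the row before left it, along the tool's axes as they then stand; what a row does not reach is not made up. A row lasts 1/12 s, in which the tool goes at most 0.0417 m and 0.125 rad, less where a joint would pass 70% of its speed; a pose out of reach is approached as far as the arm can. The fingers move at their own pace and stop on an object; the grip force is fixed at half the most. Time passes only in rows, so rows that do not move let the fingers close. The tool returns the time, the measured TCP pose, the force, the opening and the grip force at its end. only (a regular expression) keeps the lines of the reply that match it, lines (a string "A,B") keeps lines A to B, and quiet returns only ok. A shift or turn number past 1, either way, is cut back to 1. Input that does not fit is refused with a message, and nothing moves.
- manip.get_obs(): the state, without advancing time (a new reading comes with each control period).
- cam.grab_frame(name): name is "scene" or "top" or "wrist"; returns the picture (400x640x3 uint8, red, green, blue); there is no depth.
- cam.camera_info(name): a dict with "fovy" (degrees; the focal length in pixels is half the picture's height over the tangent of half this angle, whatever the lens; pixels are square), "cx", "cy" (the principal point, pixels), "R" (3x3) and "t" (3): a world point X has camera coordinates R X + t; the wrist camera has in their place "T_tool_cam" (4x4, takes a point from camera to tool coordinates, whose origin is the TCP and whose axes are the flange's). Camera axes: x right, y down, z forward; pixel columns grow to the right and rows downward; lengths in m; the calibration is good to about 2 mm. A picture is of the moment at which its call begins: read the wrist's pose just before it. camera_info takes no time and is no camera call.
- workorder.hand_in(): hands the job in; it is judged then, once.
The state is a dict: "t": time; "joints": joint angles; "joint_vel": joint speeds; "joint_efforts": joint torques, N m; "tool_pos": TCP position; "orientation": TCP orientation; "ft_force": force on the tool from outside, world axes, zero at the start; "moment": the same for the moment, N m; "opening": opening from 0.0 (shut) to 1.0 (fully open); "finger_force": force on a finger pad.
Only numpy, scipy, OpenCV 4.12 (cv2) and the standard library are available. Lean on these libraries where they do the work, as an engineer would, in place of code of your own. Each camera call takes 0.05 s, during which the arm holds its last target. There are 200 camera calls.

### The job

The carriage of the wafer embosser is locked at its loading end with a wafer in the nest. With the fingertips, press the red lock button down and keep it down while you push the carriage along its rail, all the way to the end stop under the stamp; then let the button spring back up so that the lock catches, and move clear. Nothing is to be picked up: leave the wafer untouched and flat in its nest, and do not touch the stamp or disturb the things standing around.

Things in the scene. Friction and masses are not known exactly. Their poses are not given: they have to be found in the camera images.
- embosser: the fixed hand embosser, a grey base plate 410 x 180 mm on rubber feet with a steel guide rail along its middle. Origin at the centre of the underside (on the table). Its x axis points along the rail, from the loading end (robot's side) to the stamp end; y to the left, z up. Machine heights below are above the table
- carriage (a joint): travel of the carriage along the embosser's x axis, in m: 0 = locked at the loading end, 0.120 = hard against the end stop with the nest under the stamp. The carriage is an aluminium plate (210 x 108 mm, top at 54 mm) carrying the lock housing at its near end and the wafer nest at its far end. It runs on bearings: about 2 to 3 N move it once it is unlocked
- lock_button (a joint): how far the red button is pressed, in m: 0 = up, 0.010 = fully down. From 0.006 down its brass dog is clear of the toothed bar on the right side and the carriage is free. Spring: 3.5 N at the top, 8 N at the bottom. Notches 20 mm apart along the travel, the last at the end stop (play 1.5 mm): let up on the way, the dog catches in the next notch
- button_top (a point): centre of the top of the red mushroom button on the carriage, 36 mm across, 88 mm above the table when up; it sinks with the button. 25 mm beyond it, on the stamp side, is the near face of an upright aluminium push plate, fixed to the carriage, 60 mm wide, 6 mm thick, top at 100 mm: fingers on the button can push against it. At the end of travel the button is 122 mm short of the stamp's centre
- nest (a point): centre of the floor of the white wafer nest on the carriage, a cup with a 92 mm outer and 80 mm inner diameter, rim 6 mm above this floor; 122 mm from the button along the embosser's x axis
- wafer: the baked wafer lying loose in the nest, a flat disc 75 mm across, 4 mm thick; origin at the centre of its underside
- stamp: the stamp, fixed on the base: a grey crosshead 178 mm wide (46 mm along the rail, top at 106 mm) on two columns, with a brass die under it (lower face at 73 mm) and a black palm knob (44 mm across, top at 150 mm). Origin on the table below its centre, 112 mm from the embosser's origin along x
- folding_bar: bystander: dark iron folding bar on a foot 55 x 100 mm, 55 mm high, standing loose to the right of the loading end; origin at the centre of its underside
- spice_cup: bystander: small pale green cup, 71 mm across, 41 mm high, to the right of the embosser; origin at the centre of its underside
- timer: bystander: white wind-up kitchen timer with a red pointer knob, 67 mm across, 50 mm high, to the left of the loading end; origin at the centre of its underside
- cookie_a: bystander: a folded fortune cookie, 23 x 43 x 34 mm, between the folding bar and the cup; origin at the centre of its underside

How it is judged:
On the way, in this order (a step that is already met when the one before it is completed fails the run):
1. the lock button is pressed down with the carriage still at the loading end (value of joint lock_button above 0.005 m and value of joint carriage below 0.02 m), for 0.1 s.
2. the carriage stands at the end stop with the button still held down by the fingers (value of joint carriage above 0.117 m and value of joint lock_button above 0.004 m and contact force between the fingers and lock_button above 0.5 N), for 0.1 s.
At the end, for the whole second after the job is handed in: the carriage is within 3 mm of its end stop, the lock button has sprung back up (within 1.5 mm), so that the dog stands in the last notch, and the wafer lies flat and at rest in the nest (value of joint carriage above 0.117 m and value of joint lock_button below 0.0015 m and horizontal distance between wafer and nest below 0.008 m and z of wafer in the frame of nest below 0.004 m and angle between wafer's own z axis and vertical below 0.1 rad and linear speed of wafer below 0.02 m/s); the robot touches nothing.
It fails at once if the button is let up and the lock catches in a notch on the way (value of joint lock_button below 0.002 m and value of joint carriage between 0.01 and 0.11 m).
It fails at once if the wafer is lifted or leaves its nest (horizontal distance between wafer and nest above 0.012 m or z of wafer in the frame of nest above 0.01 m).
It fails at once if the fingers touch the wafer (contact force between any of the arm, the fingers and wafer above 0.5 N).
It fails at once if the robot pushes on the stamp (contact force between any of the arm, the fingers and stamp above 2 N).
It fails at once if a bystander is moved or lifted (distance of any of folding_bar, spice_cup, timer from where it was at the start of the episode above 0.01 m or distance of cookie_a from where it was at the start of the episode above 0.015 m).
It also fails if it takes over 38 s, if anything falls off the work surface, if the arm or the gripper's body presses on something with over 40 N, if the wrist force passes 120 N, or if a joint passes its speed limit or range.

## Working session

There is one attempt and no reset: what is moved stays moved. The work goes in short steps, Python scripts to look and compute and a tool call to move; the robot and the scene stay as the last step left them, time stands still between calls to the robot, and variables do not carry over. Pictures are saved under pics/ and viewed, at most 10 in all, crops included, and the job is handed in when it is done.

```bash
mkdir -p pics; python3 - <<'E'
from plant import manip, cam, workorder
import cv2,numpy as np
a=cam.grab_frame("scene");b=cam.grab_frame("top")
np.save('s.npy',a);np.save('t.npy',b)
cv2.imwrite('pics/s.png',a[:,:,::-1]);cv2.imwrite('pics/t.png',b[:,:,::-1])
for n in("scene","top","wrist"):print(n,cam.camera_info(n))
o=manip.get_obs();print(o)
E
```

```text
scene {'fovy': 47.34795079862666, 'cx': 313.34547643880546, 'cy': 197.52975096497207, 'R': array([[ 0.88230606, -0.47060868,  0.00796809],
       [-0.28414781, -0.54606903, -0.78807908],
       [ 0.37522798,  0.69306283, -0.61552244]]), 't': array([-0.58105345,  0.15649238,  0.82103919])}
top {'fovy': 55.38077079188025, 'cx': 319.1735493938491, 'cy': 195.62381582006074, 'R': array([[-0.01516533, -0.99972577, -0.01784384],
       [-0.99074955,  0.01743123, -0.13457887],
       [ 0.13485301,  0.01563784, -0.99074221]]), 't': array([-0.13408577,  0.58917098,  0.88144171])}
wrist {'fovy': 61.84379753858864, 'cx': 312.2542623082358, 'cy': 194.39241490692024, 'T_tool_cam': array([[-9.23613444e-04, -9.51021235e-01, -3.09124179e-01,
         7.86488576e-02],
       [ 9.99999414e-01, -1.05282594e-03,  2.51183592e-04,
         6.76712301e-04],
       [-5.64334883e-04, -3.09123766e-01,  9.51021650e-01,
        -1.41489662e-01],
       [ 0.00000000e+00,  0.00000000e+00,  0.00000000e+00,
         1.00000000e+00]])}
{'t': 0.1, 'joints': array([ 1.19400435e+00,  2.87098415e-01,  1.57801994e+00, -7.22670976e-06,
        1.27860048e+00, -1.49991597e-01]), 'joint_vel': array([-5.27604096e-05, -4.20444729e-04, -3.55716998e-03, -9.29853970e-05,
       -1.71933724e-04, -9.25461456e-05]), 'joint_efforts': array([-3.46223324e-04, -4.07294011e+01, -2.93699867e+01, -1.95802922e-04,
        3.43518135e-03,  6.27875522e-06]), 'tool_pos': array([0.15152932, 0.65716743, 0.23007704]), 'orientation': array([[-9.74391200e-01,  2.24858148e-01, -7.75871677e-04],
       [ 2.24859272e-01,  9.74389239e-01, -1.97957741e-03],
       [ 3.10876903e-04, -2.10334475e-03, -9.99997740e-01]]), 'ft_force': array([ 0.39646467,  0.6898427 , -1.2467209 ]), 'moment': array([-0.00013319, -0.00214694,  0.01250716]), 'finger_force': 0.0, 'opening': 1.0013946733900263}
```

View pics/s.png

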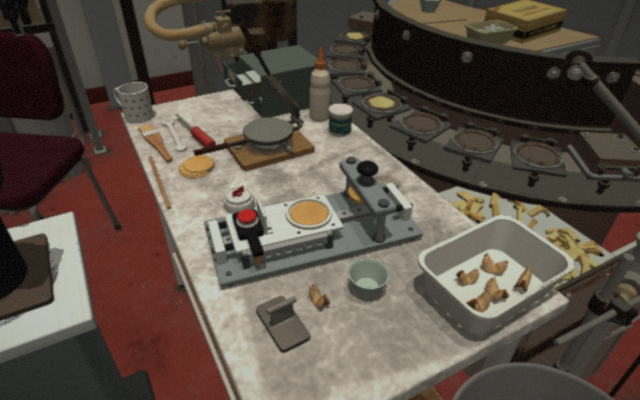

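View pics/t.png

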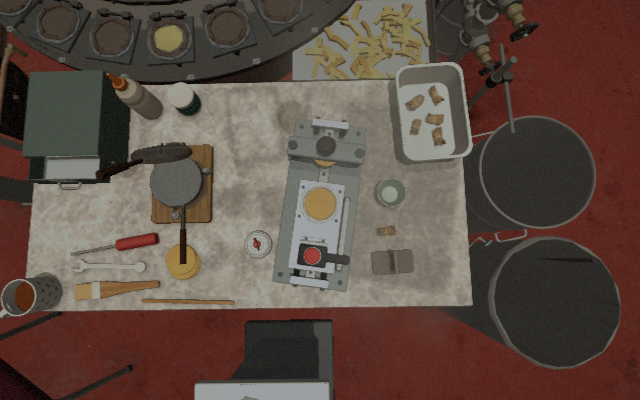

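The scene picture shows the embosser running up and to the right: red button at (247,216), wafer at (309,213), black knob at (368,168). In the top picture the button is at (312,256), the wafer at (321,204) and the knob at (325,146). The timer, at (258,243), is to the left of the button; the dog arm, bar and cookie are to the right.

```bash
cat > h.py <<'E'
import cv2,numpy as np
from plant import manip, cam, workorder
def ray(n,u,v,o=None):
    c=cam.camera_info(n);f=200/np.tan(np.radians(c['fovy']/2))
    d=np.array([(u-c['cx'])/f,(v-c['cy'])/f,1])
    if n=='wrist':
        T=c['T_tool_cam'];R=o['orientation'];return R@T[:3,3]+o['tool_pos'],R@T[:3,:3]@d
    return -c['R'].T@c['t'],c['R'].T@d
def plane(n,u,v,z,o=None):
    p,d=ray(n,u,v,o);return p+d*(z-p[2])/d[2]
def tri(r):
    A=np.zeros((3,3));b=np.zeros(3)
    for p,d in r:
        d=d/np.linalg.norm(d);M=np.eye(3)-np.outer(d,d);A+=M;b+=M@p
    return np.linalg.solve(A,b)
def blob(img,kind,box):
    h=cv2.cvtColor(img,cv2.COLOR_RGB2HSV).astype(int);H,S,V=h[...,0],h[...,1],h[...,2]
    m={'red':((H<8)|(H>172))&(S>150)&(V>90),'wafer':(H>10)&(H<25)&(S>90)&(V>110),'black':V<45}[kind]
    x0,x1,y0,y1=box;k=np.zeros(m.shape,np.uint8);k[y0:y1,x0:x1]=m[y0:y1,x0:x1]
    n,l,s,c=cv2.connectedComponentsWithStats(k);i=1+np.argmax(s[1:,4]);return c[i],s[i]
E
python3 - <<'E'
from h import *
s=np.load('s.npy');t=np.load('t.npy')
for k,bt,bs,z in(('red',(300,325,244,268),(232,262,205,228),.087),('wafer',(300,345,183,225),(280,336,195,230),.060),('black',(312,340,130,160),(355,380,158,176),.145)):
    (a,sa),(b,sb)=blob(t,k,bt),blob(s,k,bs)
    print(k,a,sa,b,sb,plane('top',*a,z),plane('scene',*b,z),tri([ray('top',*a),ray('scene',*b)]))
for n,p in(('timer',(258,243,.05)),('bar',(392,262,.03)),('corner NL',(275,285,.02)),('NR',(347,290,.02))):print(n,plane('top',*p))
E
```

```text
red [311.61988304 255.30409357] [305 248  14  15 171] [246.34871795 215.33333333] [237 209  19  14 195] [ 0.44575604 -0.12551771  0.087     ] [ 0.44697955 -0.13187162  0.087     ] [ 0.44718857 -0.12586738  0.08226309]
wafer [319.80238727 203.40981432] [305 188  31  31 754] [308.50988701 212.70056497] [290 201  38  24 708] [ 0.56549011 -0.14525051  0.06      ] [ 0.56744775 -0.1496863   0.06      ] [ 0.56747968 -0.14588008  0.05687058]Traceback (most recent call last):
  File "<stdin>", line 4, in <module>
  File "h.py", line 20, in blob
    n,l,s,c=cv2.connectedComponentsWithStats(k);i=1+np.argmax(s[1:,4]);return c[i],s[i]
                                                    ~~~~~~~~~^^^^^^^^^
    return _wrapfunc(a, 'argmax', axis=axis, out=out, **kwds)
    return bound(*args, **kwds)
ValueError: attempt to get argmax of an empty sequence
```

The manual's scale: shifts go in shares of 50 cm and turns go in shares of pi rad. Converting my numbers, -0.035 m / 0.5 = -0.07, -0.018 m / 0.5 = -0.036.

Request:
move_tool(
  moves=[
    [-0.07,-0.036,0,0,0,0,0],
    [-0.07,-0.036,0,0,0,0,0],
    [-0.07,-0.036,0,0,0,0,0],
    [-0.07,-0.036,0,0,0,0,0],
    [-0.07,-0.036,0,0,0,0,0],
    [-0.07,-0.036,0,0,0,0,0],
    [-0.07,-0.036,0,0,0,0,0],
    [-0.07,-0.036,0,0,0,0,0],
    [-0.07,-0.036,0,0,0,0,0],
    [-0.07,-0.036,0,0,0,0,0],
  ],
)

```text
t: 0.93
tool_pos: [0.4532, 0.402, 0.2308]
orientation: [[-0.974, 0.225, -0.001], [0.225, 0.974, -0.0], [0.001, -0.001, -1.0]]
ft_force: [-0.6, 0.7, -0.5]
opening: -0.0
finger_force: 0.0
```

Request:
move_tool(
  moves=[
    [-0.018,-0.08,0,0,0,0,0],
    [-0.018,-0.08,0,0,0,0,0],
    [-0.018,-0.08,0,0,0,0,0],
    [-0.018,-0.08,0,0,0,0,0],
    [-0.018,-0.08,0,0,0,0,0],
    [-0.018,-0.08,0,0,0,0,0],
    [-0.018,-0.08,0,0,0,0,0],
    [-0.018,-0.08,0,0,0,0,0],
    [-0.018,-0.08,0,0,0,0,0],
    [-0.018,-0.08,0,0,0,0,0],
    [-0.018,-0.08,0,0,0,0,0],
    [-0.018,-0.08,0,0,0,0,0],
    [-0.018,-0.08,0,0,0,0,0],
    [0,0,0,0,0,0,0],
    [0,0,0,0,0,0,0],
  ],
)

```text
t: 2.18
tool_pos: [0.4489, -0.1312, 0.2309]
orientation: [[-0.973, 0.229, -0.001], [0.229, 0.973, 0.001], [0.001, 0.001, -1.0]]
ft_force: [0.3, 0.1, -0.8]
opening: 0.003
finger_force: 0.0
```

```bash
python3 - <<'E'
from h import *
o=manip.get_obs();a=cam.grab_frame('wrist');np.save('w.npy',a);cv2.imwrite('pics/w.png',a[:,:,::-1]);print(o['tool_pos'],o['orientation'],o['joints'],o['ft_force'])
import pickle;pickle.dump(o,open('o.pkl','wb'))
E
```

```text
[ 0.4488675  -0.13115317  0.23087817] [[-9.73317989e-01  2.29458618e-01 -9.13684447e-04]
 [ 2.29457964e-01  9.73318270e-01  7.67314727e-04]
 [ 1.06537274e-03  5.37189054e-04 -9.99999288e-01]] [-5.01877180e-01 -1.85170242e-01  2.06835150e+00  2.44906981e-04
  1.25958155e+00 -1.84122747e+00] [ 0.33731727  0.12322168 -0.82358398]
```

View pics/w.png

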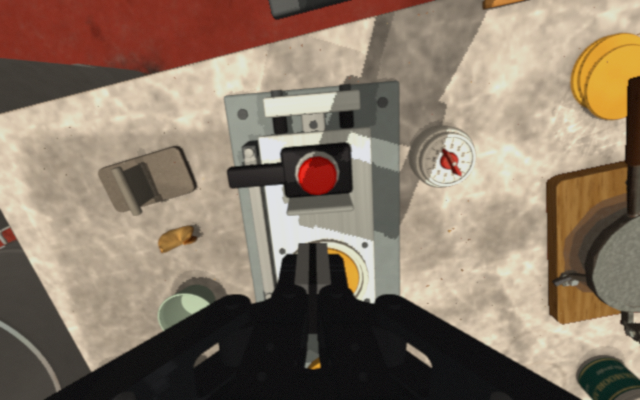

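Wrist picture: the button is at (318,174), the push plate just below it at about (320,202), and the wafer is partly hidden behind the shut fingers, whose tips are at (312,245).

```bash
python3 - <<'E'
from h import *
import pickle
o=pickle.load(open('o.pkl','rb'));w=np.load('w.npy')
c,s=blob(w,'red',(280,360,140,205));print(c,s)
top=plane('wrist',*c,.086,o);print('button',top)
print('fused',tri([ray('wrist',*c,o),ray('top',311.6,255.3),ray('scene',246.3,215.3)]))
# push plate ends top edge z=.1, base edges direction
for p in((288,209,.1),(354,207,.1)):print(plane('wrist',*p,o))
L=[plane('wrist',u,v,.02,o)[:2] for u,v in((399,85),(399,260))];d=L[1]-L[0];print('base edge yaw',np.arctan2(d[1],d[0]))
b=plane('wrist',*c,.086,o)[:2];wf=np.array([.5665,-.147])-np.array([.446,-.128]);print('yaw',np.arctan2(wf[1],wf[0]),np.linalg.norm(wf))
E
python3 - <<'E'
import cv2
a=cv2.imread('pics/w.png')[120:280,220:420];cv2.imwrite('pics/wc.png',cv2.resize(a,None,fx=4,fy=3.75,interpolation=cv2.INTER_CUBIC))
E
```

```text
[316.96013865 175.37608319] [ 298  157   39   38 1154]
button [ 0.44668813 -0.12549011  0.086     ]
fused [ 0.447318   -0.12574182  0.08234579]
[ 0.46666564 -0.15620118  0.1       ]
[ 0.47809871 -0.09996665  0.1       ]
base edge yaw -0.15254451147391632
yaw -0.15638879366966385 0.12198872898755851
```

View pics/wc.png

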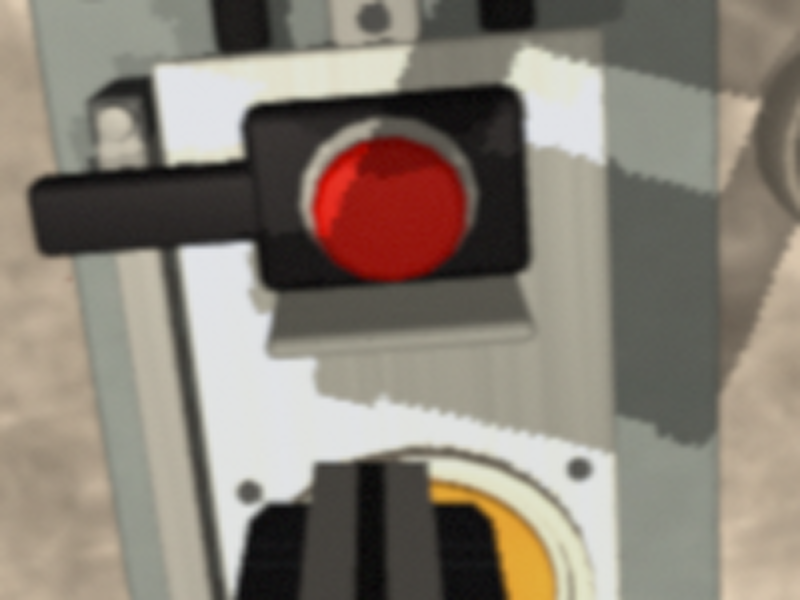

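Crop: the shut tips are only about 14 mm across, but 22 mm along the tool's x axis. With tool x along the rail, the tips can rest on the button and also push the plate. I'll align the yaw (rail at about -0.16 rad) and come down to 10 mm beyond the button's centre.

To row units: 0.033 m / 0.5 = 0.066, -0.007 m / 0.5 = -0.014, -0.07 rad / 3.1416 = -0.0223.

Request:
move_tool(
  moves=[
    [0,0,0,0,0,-0.0223,0],
    [-0.014,0.01,0,0,0,0,0],
    [0,0,0.066,0,0,0,0],
    [0,0,0.066,0,0,0,0],
    [0,0,0.066,0,0,0,0],
    [0,0,0.06,0,0,0,0],
    [0,0,0,0,0,0,0],
    [0,0,0,0,0,0,0],
  ],
)

```text
t: 2.9
tool_pos: [0.4563, -0.1235, 0.101]
orientation: [[-0.988, 0.155, -0.004], [0.155, 0.988, 0.002], [0.004, 0.002, -1.0]]
ft_force: [-0.1, 0.0, 1.4]
opening: 0.002
finger_force: 0.0
```

```bash
python3 - <<'E'
from h import *
o=manip.get_obs();a=cam.grab_frame('wrist')[80:380,160:480];cv2.imwrite('pics/w2.png',cv2.resize(a[:,:,::-1],None,fx=2,fy=2))
E
```

```text
(no output)
```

View pics/w2.png

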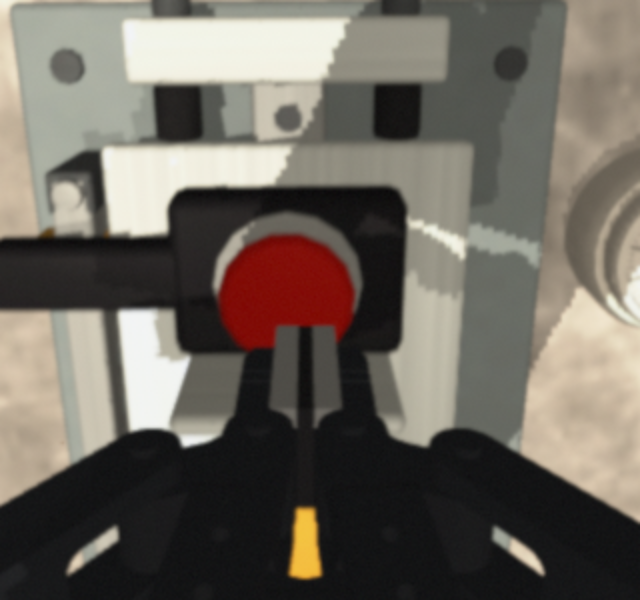

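The tips sit over the stamp side of the button, about 4 mm too far left, and clear of the push plate. I'll correct that and press.

To row units: 0.006 m / 0.5 = 0.012, -0.003 m / 0.5 = -0.006.

Request:
move_tool(
  moves=[
    [0,-0.006,0,0,0,0,0],
    [0,0,0.012,0,0,0,0],
    [0,0,0.012,0,0,0,0],
    [0,0,0.006,0,0,0,0],
    [0,0,0.006,0,0,0,0],
    [0,0,0,0,0,0,0],
    [0,0,0,0,0,0,0],
  ],
)

```text
t: 3.53
tool_pos: [0.457, -0.1288, 0.085]
orientation: [[-0.988, 0.156, 0.001], [0.156, 0.988, -0.0], [-0.001, -0.0, -1.0]]
ft_force: [-0.5, 0.4, 4.2]
opening: -0.001
finger_force: 2.1
```

To row units: 0.003 m / 0.5 = 0.006, 0.002 m / 0.5 = 0.004.

Request:
move_tool(
  moves=[
    [0,0,0.006,0,0,0,0],
    [0,0,0.004,0,0,0,0],
    [0,0,0,0,0,0,0],
    [0,0,0,0,0,0,0],
    [0,0,0,0,0,0,0],
  ],
)

```text
t: 3.95
tool_pos: [0.4573, -0.1288, 0.0804]
orientation: [[-0.988, 0.156, 0.001], [0.156, 0.988, -0.001], [-0.001, -0.0, -1.0]]
ft_force: [-1.0, 0.8, 6.2]
opening: 0.002
finger_force: 3.1
```

To row units: -0.004 m / 0.5 = -0.008, -0.003 m / 0.5 = -0.006.

Request:
move_tool(
  moves=[
    [0,0,0.004,0,0,0,0],
    [0,0,0,0,0,0,0],
    [-0.004,0,0,0,0,0,0],
    [-0.004,0,0,0,0,0,0],
    [-0.006,0,0,0,0,0,0],
    [-0.008,0,0,0,0,0,0],
    [-0.008,0,0,0,0,0,0],
    [-0.008,0,0,0,0,0,0],
    [-0.008,0,0,0,0,0,0],
  ],
)

```text
t: 4.7
tool_pos: [0.4799, -0.1323, 0.0785]
orientation: [[-0.988, 0.156, 0.0], [0.156, 0.988, -0.0], [-0.001, -0.0, -1.0]]
ft_force: [-1.8, 1.4, 7.2]
opening: 0.001
finger_force: 3.5
```

To row units: -0.005 m / 0.5 = -0.01.

Request:
move_tool(
  moves=[
    [-0.01,0,0,0,0,0,0],
    [-0.01,0,0,0,0,0,0],
    [-0.01,0,0,0,0,0,0],
    [-0.01,0,0,0,0,0,0],
    [-0.01,0,0,0,0,0,0],
    [-0.01,0,0,0,0,0,0],
    [-0.01,0,0,0,0,0,0],
    [-0.01,0,0,0,0,0,0],
    [-0.01,0,0,0,0,0,0],
    [-0.01,0,0,0,0,0,0],
  ],
)

```text
t: 5.53
tool_pos: [0.5293, -0.1397, 0.0785]
orientation: [[-0.988, 0.156, 0.0], [0.156, 0.988, 0.001], [-0.0, 0.001, -1.0]]
ft_force: [-1.1, 2.3, 6.7]
opening: 0.003
finger_force: 3.5
```

To row units: -0.005 m / 0.5 = -0.01, -0.004 m / 0.5 = -0.008.

Request:
move_tool(
  moves=[
    [-0.01,0,0,0,0,0,0],
    [-0.01,0,0,0,0,0,0],
    [-0.01,0,0,0,0,0,0],
    [-0.01,0,0,0,0,0,0],
    [-0.01,0,0,0,0,0,0],
    [-0.01,0,0,0,0,0,0],
    [-0.01,0,0,0,0,0,0],
    [-0.008,0,0,0,0,0,0],
    [-0.006,0,0,0,0,0,0],
  ],
)

```text
t: 6.28
tool_pos: [0.5711, -0.1461, 0.0787]
orientation: [[-0.988, 0.157, 0.001], [0.157, 0.988, 0.001], [-0.001, 0.001, -1.0]]
ft_force: [-1.5, 2.4, 6.9]
opening: 0.001
finger_force: 3.5
```

To row units: -0.003 m / 0.5 = -0.006, -0.002 m / 0.5 = -0.004.

Request:
move_tool(
  moves=[
    [-0.006,0,0,0,0,0,0],
    [-0.006,0,0,0,0,0,0],
    [-0.004,0,0,0,0,0,0],
    [-0.004,0,0,0,0,0,0],
    [0,0,0,0,0,0,0],
  ],
)

```text
t: 6.7
tool_pos: [0.5791, -0.1476, 0.0779]
orientation: [[-0.988, 0.156, -0.004], [0.156, 0.988, 0.001], [0.004, 0.001, -1.0]]
ft_force: [-4.7, 1.1, 6.9]
opening: 0.001
finger_force: 3.7
```

To row units: -0.002 m / 0.5 = -0.004.

Request:
move_tool(
  moves=[
    [-0.004,0,0,0,0,0,0],
    [-0.004,0,0,0,0,0,0],
    [0,0,0,0,0,0,0],
    [0,0,0,0,0,0,0],
    [0,0,0,0,0,0,0],
  ],
)

```text
t: 7.12
tool_pos: [0.579, -0.1476, 0.0779]
orientation: [[-0.988, 0.155, -0.015], [0.155, 0.988, 0.004], [0.016, 0.001, -1.0]]
ft_force: [-17.5, 2.7, 16.1]
opening: -0.0
finger_force: 10.6
```

```bash
python3 - <<'E'
from h import *
o=manip.get_obs();print(o['tool_pos'],o['ft_force'])
b=cam.grab_frame('top');a=cam.grab_frame('scene');np.save('t2.npy',b)
cv2.imwrite('pics/e.png',np.hstack([cv2.resize(x,None,fx=4,fy=4)for x in(b[110:235,280:380],a[140:265,220:320+0])])[:,:,::-1])
E
```

```text
[ 0.57904881 -0.14756132  0.07786247] [-17.46929604   2.7451475   16.14078829]
```

View pics/e.png

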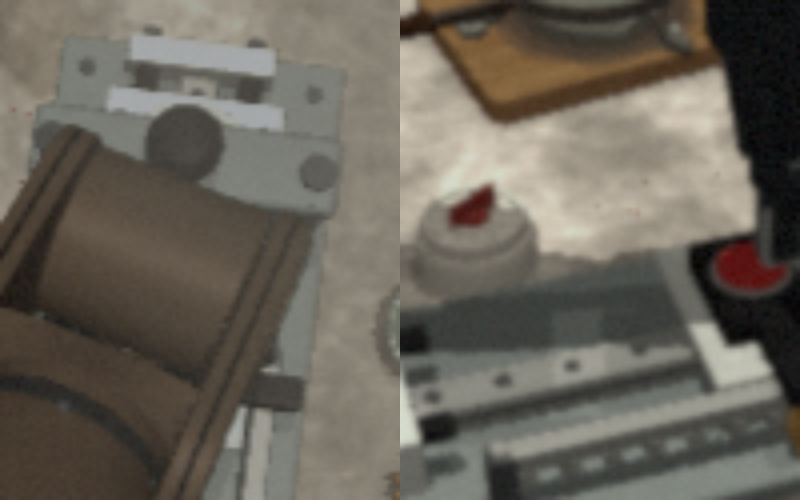

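The carriage is hard against the stop: 17 N and the tip no longer advances. In the picture the fingers are still on the button, with the nest under the stamp. I'll ease the push slightly and lift straight up.

To row units: 0.04 m / 0.5 = 0.08, -0.01 m / 0.5 = -0.02.

Request:
move_tool(
  moves=[
    [0.004,0,0,0,0,0,0],
    [0.002,0,0,0,0,0,0],
    [0,0,-0.006,0,0,0,0],
    [0,0,-0.006,0,0,0,0],
    [0,0,-0.006,0,0,0,0],
    [0,0,-0.008,0,0,0,0],
    [0,0,-0.01,0,0,0,0],
    [0.004,0,-0.02,0,0,0,0],
    [0.02,0,-0.04,0,0,0,0],
    [0.02,0,-0.06,0,0,0,0],
    [0.04,0,-0.06,0,0,0,0],
    [0.06,0,-0.04,0,0,0,0],
    [0.08,0,0,0,0,0,0],
    [0.02,0,0,0,0,0,0],
    [0,0,0,0,0,0,0],
  ],
)

```text
t: 8.47
tool_pos: [0.4597, -0.1289, 0.2066]
orientation: [[-0.988, 0.157, 0.004], [0.157, 0.988, -0.002], [-0.004, -0.001, -1.0]]
ft_force: [0.8, 0.2, -0.2]
opening: 0.003
finger_force: 0.0Traceback (most recent call last):
```

```bash
python3 - <<'E'
from h import *
o=manip.get_obs();a=cam.grab_frame('wrist');cv2.imwrite('pics/f.png',a[:,:,::-1])
c,s=blob(a,'red',(250,380,80,330));print(c,s)
for z in(.086,.076):print(plane('wrist',*c,z,o))
b=cam.grab_frame('scene');c2,s2=blob(b,'red',(250,330,160,240));print(c2,s2,tri([ray('wrist',*c,o),ray('scene',*c2)]))
E
```

```text
  File "<stdin>", line 3, in <module>
  File "h.py", line 20, in blob
    n,l,s,c=cv2.connectedComponentsWithStats(k);i=1+np.argmax(s[1:,4]);return c[i],s[i]
                                                    ~~~~~~~~~^^^^^^^^^
    return _wrapfunc(a, 'argmax', axis=axis, out=out, **kwds)
    return bound(*args, **kwds)
ValueError: attempt to get argmax of an empty sequence
```

View pics/f.png

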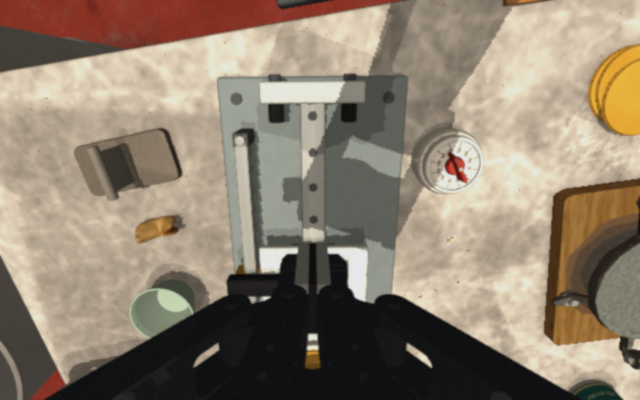

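The carriage is at the far end and the bystanders are in place. The gripper hides the button in this view, so I'll check it with the fixed cameras after moving aside.

To row units: 0.04 m / 0.5 = 0.08, 0.02 m / 0.5 = 0.04.

Request:
move_tool(
  moves=[
    [0,0.08,-0.02,0,0,0,0],
    [0,0.08,-0.02,0,0,0,0],
    [0,0.08,0,0,0,0,0],
    [0,0.08,0,0,0,0,0],
    [0,0.08,0,0,0,0,0],
    [0,0.08,0,0,0,0,0],
    [0,0.04,0,0,0,0,0],
    [0,0,0,0,0,0,0],
  ],
)

```text
t: 9.18
tool_pos: [0.5031, 0.1317, 0.2255]
orientation: [[-0.989, 0.151, 0.002], [0.151, 0.989, 0.002], [-0.002, 0.002, -1.0]]
ft_force: [-0.2, -0.2, 0.3]
opening: -0.002
finger_force: 0.0
```

```bash
python3 - <<'E'
from h import *
t=cam.grab_frame('top');b=cam.grab_frame('scene')
cv2.imwrite('pics/g.png',np.hstack([cv2.resize(x,None,fx=3.3,fy=3.3)for x in(t[110:235,270:390],b[140:265,270:390])])[:,:,::-1])
c,s=blob(t,'red',(300,340,185,225));c2,s2=blob(b,'red',(285,330,175,215))
print(c,c2,plane('top',*c,.087),tri([ray('top',*c),ray('scene',*c2)]))
E
```

```text
[314.06896552 203.27586207] [307.28313253 202.74698795] [ 0.56290868 -0.13257041  0.087     ] [ 0.56840384 -0.13375007  0.07265504]
```

View pics/g.png

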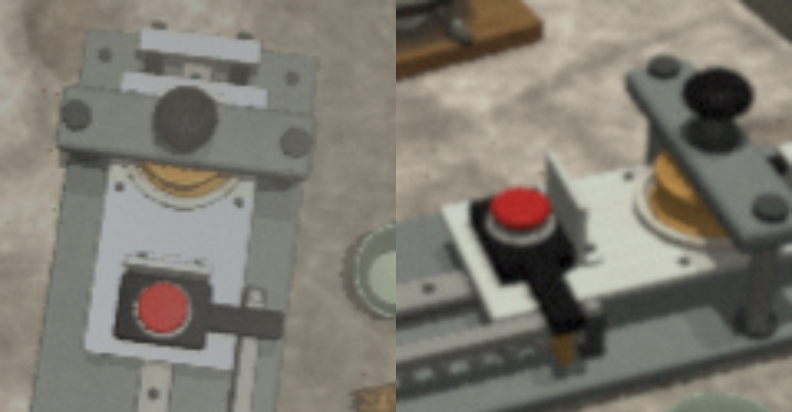

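Both views show the button up and the wafer flat under the stamp. The top mask only caught part of the shaded button, which is centred at about (319,203), so I'll recompute its height and travel.

```bash
python3 - <<'E'
from h import *
p=tri([ray('top',319.1,203.3),ray('scene',307.3,202.7)]);print(p,np.hypot(*(p-[.4472,-.1259,0])[:2]), plane('top',319.1,203.3,.087))
o=manip.get_obs();print(o['ft_force'])
E
```

```text
[ 0.56509682 -0.1447407   0.08210091] 0.11939276332413416 [ 0.56265562 -0.14404286  0.087     ]
[0.14752947 0.4956577  0.22083859]
```

The button is at the same measured height as at the start (0.082 m), so it is up, and the carriage has travelled 119.4 mm, which puts it at the end stop. Handing in.

```bash
python3 -c "
from plant import manip, cam, workorder
print(workorder.hand_in())"
```

```text
the job is handed in; nothing more can be done
None
```

The job is handed in: the carriage measured 119.4 mm along, at its end stop, with the lock button up, the wafer flat in its nest, the bystanders not visibly moved and the arm clear; no verdict was returned.

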